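Tip the filter cartridge down into its drip tray and push the tray home

ROBOT

A 6-joint arm with a two-finger parallel gripper is mounted at the origin on the work surface. World frame = base frame: x ahead of the robot, y to its left, z up, the work surface at z = 0. Lengths are in mm, angles in rad, forces in N, time in s.
With the tool pointing down it reaches from about 275 to 750 mm from the base axis. Payload 10.2 kg.
Tool frame: the origin (TCP) lies on the centre line of the jaws, within the pads' length; the fingertips stand 17 mm ahead of it and the grasp point (between the pads) lies 2 mm behind it; z points along the fingers, y is the line along which they close (so a half turn about z gives the same grasp; the last joint's range is limited). The gripper opens to 85 mm and grips with 20 to 120 N. Pads are 22 mm wide; open, the fingers measure 114 mm over their backs; the gripper's body (76 mm by 85 mm) begins 54 mm behind the grasp point. The pads swing forward as they close: fully open they stand 13 mm farther back than shut.
Start: joints at [1.034, 0.313, 1.498, -0, 1.331, -0.223], TCP at [162.067, 499.365, 248.294] pointing down, gripper open.
Joint ranges: [-2.94, 2.94], [-0.97, 2.17], [0.19, 2.56], [-1.23, 4.37], [0.02, 3.11], [-2.88, 2.88]. Speed limits (rad/s): [2.39, 2.39, 3.01, 3.14, 3.14, 3.14].

INTERFACE

Orientations are given as a unit quaternion [w, x, y, z].
In Python, from rig import ctrl gives the robot as it stands. The module is installed in compiled form; this text tells all that it offers.
- The arm moves only by the shell command python3 -m jog 'ROWS' [FORCE]. ROWS is JSON, a list of rows, each an object with "delta_pos": the shift along the world's x, y, z in mm, a list of three; "angular": the turn, a rotation vector about the world's x, y, z in rad, a list of three; "fingers": the opening, from 0 (shut) to 1 (fully open). In form: [{"delta_pos": [tx, ty, tz], "angular": [rx, ry, rz], "fingers": fingers}, ...]. A call has 1 to 10 rows; each row is the pose to reach, as a shift and turn from the pose commanded when the call began; what a row does not reach only later rows make up. A row lasts 1/8 s, in which the tool goes at most 62.5 mm and 10.7 degrees, less where a joint would pass 70% of its speed; a pose out of reach is approached as far as the arm can. A call with a gripper value outside its range is refused whole. The fingers move at their own pace and stop on an object; FORCE is the grip in N (left out, the last holds). Time passes only in rows, so rows that repeat a pose let the fingers close. It gives the time, the measured TCP pose, the force, the opening and the grip force at its end, in the units of the state.
- ctrl.sense(): the state, without advancing time (a new reading comes with each control period).
- ctrl.capture(name): name is "side" or "top" or "wrist"; returns a dict with "pixels" (384x512x3 uint8, blue, green, red), "fx", "fy", "cx", "cy" (pixels), "R" (3x3) and "t" (3): a world point X has camera coordinates R X + t. Camera axes: x right, y down, z forward; pixel columns grow to the right and rows downward; lengths in mm; the calibration is good to about 2 mm. A picture is of the moment at which its call begins. There is no depth.
- ctrl.finish_job(): hands the job in; it is judged then, once.
The state is a dict: "time_s": time; "joints": joint angles; "dq": joint speeds; "tau": joint torques, N m; "eef_pos": TCP position; "ee_rot": TCP orientation; "force": force on the tool from outside, world axes, zero at the start; "wrist_torque": the same for the moment, N m; "grip_width": opening from 0.0 (shut) to 1.0 (fully open); "grip_force": force on a finger pad.
Only numpy, scipy, OpenCV 4.12 (cv2) and the standard library are available. Lean on these libraries where they do the work, as an engineer would, in place of code of your own. Each camera call takes 0.05 s, during which the arm holds its last target. There are 200 camera calls.

TASK

The rinsed filter cartridge stands on end in the pulled-out drip tray, too tall to go under the steel bridge: push it over so that it lies flat inside the tray, and only then push the tray fully home. Do it all by pushing with the fingers: lift or carry nothing, and leave the other things on the counter and bridge where they stand.

Things in the scene. Friction and masses are not known exactly. Their poses are not given: they have to be found in the camera images.
- station: Low fixed steel bridge: plate 130 x 492 mm, underside 108, top 120 mm above the counter, on side cheeks; two fixed drip filters on it reach 189 mm. Origin at counter height, at the tray's centre when home; x points into the bridge, away from the robot, y along the tray. The plate covers x -10 to +120 mm, so a tray that is home still sticks out in front.
- tray (a joint): How far the white plastic drip tray is pulled out (to station -x), in m: 0 fully home against a stop, at most 0.16. About 1.5 N of friction; it stays where left. Tray 150 mm (station x) by 440 mm (station y) outside, walls 4 mm, rim 35 mm and inner floor 7 mm above the counter; its centre is at station x = -joint, y = 0.
- tray_lip (a point): Centre of the flat front face of the tray's pull lip, 18 mm above the counter; the lip is a solid block 120 mm wide (station y) and 30 mm high (3 to 33 mm above the counter) that sticks out 25 mm in front of the tray's front wall. The place to push the tray. Moves with the tray.
- cartridge: Loose white ceramic cartridge, about 0.3 kg, 160 mm tall, round body 57 mm across, grey hexagonal end caps 64 mm across flats, 24 mm thick. Origin at the centre of its foot, z along its length. It stands anywhere along the tray, two flats facing along it. Pushed near the top it tips, not slides, falls by itself past about 22 degrees and stays lying on a flat, axis 39 mm above the counter.
- cartridge_mid (a point): Middle of the cartridge's axis, 80 mm from either end.
- mug: Loose steel mug, 76 mm in diameter, 85 mm high, handle at its +y, on the counter off the tray's left end. Origin under its centre. Leave alone.
- funnel: Loose yellow plastic funnel standing mouth down, 100 mm wide, 90 mm high, on the counter off the tray's right end. Origin under its centre. Leave alone.
- carafe: Loose glass carafe with a black twist cap, 96 mm in diameter, 200 mm high, upright at the far left or right. Origin under its centre. Leave alone.
- jar: Loose amber glass jar, 84 mm in diameter, 120 mm high, upright at the other side from the carafe. Origin under its centre. Leave alone.
- lid_rest: Loose white ceramic lid rest, a disc 116 mm across with two upright ridges, 41 mm high, on the counter near the robot to its left. Origin under its centre. Leave alone.
- spoon: Loose spoon lying on the counter near the robot to its right, its length along its x. Leave alone.
- cup: Loose white ceramic cup, 72 mm in diameter, 60 mm high, standing on the bridge (its rim 180 mm above the counter). Origin under its centre. Leave alone.

How it is judged (in metres and radians):
On the way, in this order (a step that is already met when the one before it is completed fails the run):
1. the cartridge lies flat in the tray while the tray is still pulled out (angle between cartridge's own z axis and vertical between 1.47 and 1.67 rad and height (world z) of cartridge_mid below 0.05 m and y of cartridge_mid in the frame of station between -0.15 and 0.15 m and value of joint tray above 0.08 m), for 0.2 s.
2. the tray is pushed fully home (value of joint tray below 0.006 m), for 0.2 s.
At the end, for the whole second after the job is handed in: The cartridge lies at rest flat in the tray (its axis within about 0.1 rad of level, its middle less than 50 mm above the counter and inside the tray), and the tray is home to within 6 mm (angle between cartridge's own z axis and vertical between 1.47 and 1.67 rad and height (world z) of cartridge_mid below 0.05 m and y of cartridge_mid in the frame of station between -0.15 and 0.15 m and value of joint tray below 0.006 m and x of cartridge_mid in the frame of station between -0.055 and 0.055 m and linear speed of cartridge below 0.02 m/s); the robot touches nothing.
It fails at once if the cartridge is lifted or carried instead of being tipped over by pushing (height (world z) of cartridge_mid above 0.115 m or height (world z) of cartridge above 0.08 m or (angle between cartridge's own z axis and vertical above 1.4 rad and height (world z) of cartridge_mid above 0.08 m)).
It fails at once if another thing on the counter or bridge is moved by more than 30 mm or knocked over (distance of any of mug, funnel, carafe, jar, lid_rest, spoon, cup from where it was at the start of the episode above 0.03 m or angle between any of mug, funnel, carafe, jar, lid_rest, cup's own z axis and vertical above 0.5 rad).
It also fails if it takes over 48 s, if anything falls off the work surface, if the arm or the gripper's body presses on something with over 40 N, if the wrist force passes 120 N, or if a joint passes its speed limit or range.

## Working session

There is one attempt and no reset: what is moved stays moved. The work goes in short steps, Python scripts to look and compute and a shell command to move; the robot and the scene stay as the last step left them, time stands still between calls to the robot, and variables do not carry over. Pictures are saved under pics/ and viewed, at most 10 in all, crops included, and the job is handed in when it is done.

```bash
mkdir -p pics; cat > h.py <<'E'
import numpy as np, cv2
from rig import ctrl
def ray(c,u,v):
    d=np.array([(u-c['cx'])/c['fx'],(v-c['cy'])/c['fy'],1.]); R=np.array(c['R']); t=np.array(c['t'])
    return -R.T@t, R.T@d
def onz(c,u,v,z):
    o,d=ray(c,u,v); return o+d*(z-o[2])/d[2]
def proj(c,X):
    p=np.array(c['R'])@np.array(X,float)+np.array(c['t']); return [c['fx']*p[0]/p[2]+c['cx'],c['fy']*p[1]/p[2]+c['cy']]
E
python3 - <<'E'
from h import *
import pickle
for n in('top','side'):
    c=ctrl.capture(n); pickle.dump(c,open(n+'.pkl','wb')); cv2.imwrite(f'pics/{n}0.png',c['pixels'])
    print(n,-np.array(c['R']).T@c['t'],c['fx'],np.array(c['R'])[2])
s=ctrl.sense();print(s)
E
```

```text
top [ 367.97710396   -4.75180168 1629.1405336 ] 455.04494493997504 [ 0.09947279  0.01142863 -0.99497465]
side [ -23.46050813 1282.129191    964.37369746] 480.92706412373263 [ 0.32709201 -0.78297652 -0.52911114]
{'time_s': 0.1, 'joints': array([ 1.03362096e+00,  3.13381821e-01,  1.49831313e+00, -1.42143070e-05,
        1.33103143e+00, -2.23387773e-01]), 'dq': array([-0.00054769, -0.00142621, -0.00344159,  0.00092505, -0.00246864,
        0.00113423]), 'tau': array([ 1.13845585e-03, -4.12900114e+01, -2.60147846e+01, -2.21429186e-04,
        2.93287289e-03, -1.46463279e-06]), 'eef_pos': array([161.95112211, 499.18433222, 247.81661876]), 'ee_rot': array([-2.03999148e-04,  1.56249221e-01,  9.87717500e-01, -5.28927587e-04]), 'force': array([-0.2560669 ,  0.78534165,  0.42567851]), 'wrist_torque': array([ 0.00712125,  0.00023032, -0.00133579]), 'grip_force': 0.0, 'grip_width': 0.9985348955250822}
```

View pics/top0.png

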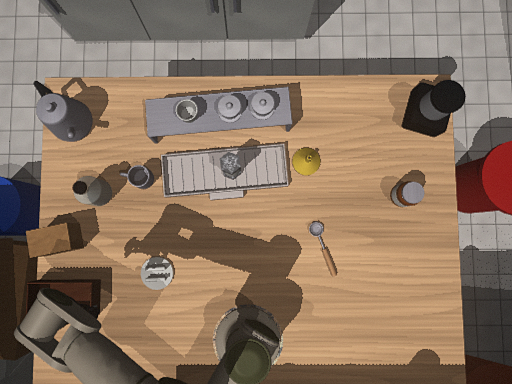

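View pics/side0.png

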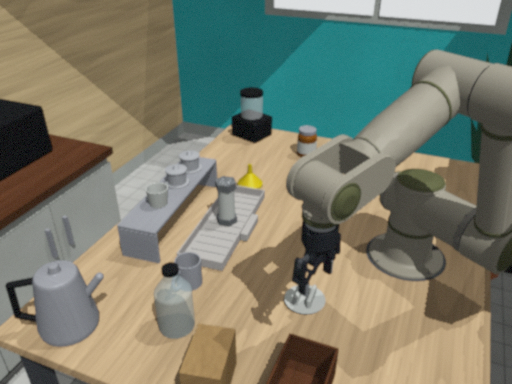

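The top view shows the tray at about (163–289, 143–196), its lip at (226,195), the cartridge at (231,163), the mug at (138,176), the funnel at (306,160) and the bridge above. I'll enlarge this area to measure it.

```bash
python3 - <<'E'
from h import *
import pickle
c=pickle.load(open('top.pkl','rb'))
p=c['pixels'][75:215,120:330]; p=cv2.resize(p,None,fx=3.8,fy=3.8,interpolation=cv2.INTER_CUBIC); cv2.imwrite('pics/topc.png',p)
d=pickle.load(open('side.pkl','rb'))
p=d['pixels'][130:290,110:280]; p=cv2.resize(p,None,fx=3.7,fy=3.7,interpolation=cv2.INTER_CUBIC); cv2.imwrite('pics/sidec.png',p)
E
```

```text
(no output)
```

View pics/topc.png

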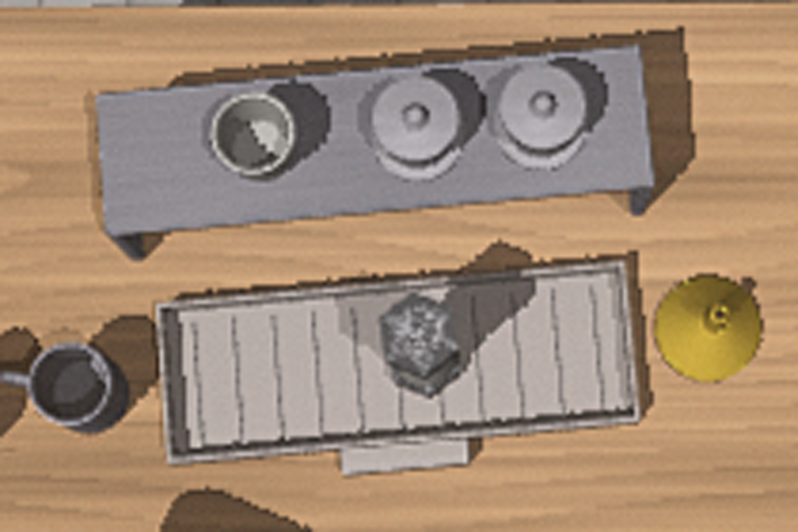

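View pics/sidec.png

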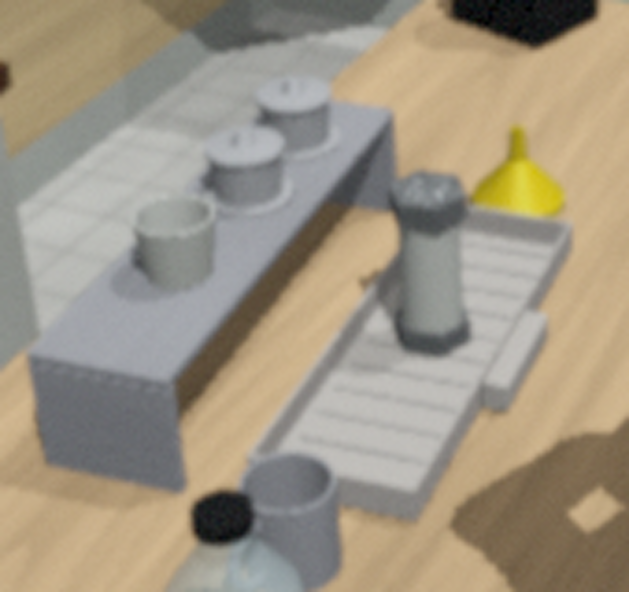

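The crop shows the tray rim corners at (156,305), (628,261), (638,422) and (170,463), the lip front edge at (343–469, ~470), and the cartridge cap centred near (416,332). In the side crop the cap top is near (431,185) and the foot near (432,340).

```bash
python3 - <<'E'
from h import *
import pickle
c=pickle.load(open('top.pkl','rb'));d=pickle.load(open('side.pkl','rb'))
T=lambda u,v,z:onz(c,(u+.5)/3.8-.5+120,(v+.5)/3.8-.5+75,z)
S=lambda u,v,z:onz(d,(u+.5)/3.7-.5+110,(v+.5)/3.7-.5+130,z)
q=[T(*a,35) for a in[(156,305),(628,261),(638,422),(170,463)]]
q=np.array(q);print(q.round(1));L=lambda a,b:np.linalg.norm(q[a]-q[b])
print('long',L(0,1),L(3,2),'short',L(0,3),L(1,2),'ctr',q.mean(0))
ey=(q[0]-q[1])+(q[3]-q[2]);ey/=np.linalg.norm(ey);ex=np.array([ey[1],-ey[0],0]);print('ex',ex,'ey',ey,'yaw',np.arctan2(ex[1],ex[0]))
pl=np.array([T(*a,120) for a in[(97,95),(637,47),(652,187),(106,235)]]);print('plate',pl.round(1),np.linalg.norm(pl[0]-pl[1]),np.linalg.norm(pl[0]-pl[3]))
st=pl.mean(0)-55*ex;print('station',st,'joint',(st-q.mean(0))@ex,(st-q.mean(0))@ey)
print('lip',T(343,474,33),T(469,463,33))
print('cap top',T(416,332,167),'side',S(431,185,167))
print('cap side bottom foot',S(432,340,19))
print('mug',T(70,385,85),'funnel',T(718,315,90),'cup',T(254,134,180))
print('lid',onz(c,158,272,20),'carafe',onz(c,85,184,200),'spoon',onz(c,316,228,5),'jar',onz(c,414,190,120))
print('filters',T(415,115,189),T(543,103,189))
for P in(T(416,332,167),S(431,185,167)):
  print('cart in tray',(P-q.mean(0))@ex,(P-q.mean(0))@ey)
E
```

```text
[[ 647.9  304.7   35. ]
 [ 687.1 -136.9   35. ]
 [ 535.8 -144.2   35. ]
 [ 499.6  289.5   35. ]]
long 443.32102058292975 435.26891461229405 short 149.10701089460113 151.54587222630443 ctr [592.60270336  78.27150005  35.        ]
ex [0.9963178  0.08573707 0.        ] ey [-0.08573707  0.9963178   0.        ] yaw 0.08584245632156554
plate [[ 824.   344.   120. ]
 [ 864.7 -140.4  120. ]
 [ 736.7 -152.   120. ]
 [ 696.3  333.7  120. ]] 486.066862426098 128.12380840300202
station [725.62782038  91.59605024 120.        ] joint 133.67769957523325 1.8703030965902192
lip [488.82801976 129.18376144  33.        ] [498.52722556  12.43169839  33.        ]
cap top [600.14009022  55.90812604 167.        ] side [595.70327156  49.85811242 167.        ]
cap side bottom foot [586.51414469  78.29687485  19.        ]
mug [566.49571081 371.70109069  85.        ] funnel [ 626.35496311 -212.55257711   90.        ] cup [770.61125926 194.38297377 180.        ]
lid [235.92996202 311.00925979  20.        ] carafe [526.80971307 511.95082611 200.        ] spoon [ 387.4041872  -245.80054058    5.        ] jar [ 510.41714826 -555.66056202  120.        ]
filters [783.75169714  55.74893375 189.        ] [793.47292695 -53.46300635 189.        ]
cart in tray 5.592262582386445 -22.927260995339097
cart in tray 0.6530707506516779 -28.574597432116704
```

Measurements agree with the given sizes: tray about 440 x 150 and joint about 134 mm. In the tray frame the cartridge is at about (3,-25), so I'll tip it towards +y. Next is the approach, with the gripper shut and turned +0.4 rad.

```bash
python3 -m jog '[{"delta_pos":[36,-43,0],"angular":[0,0,0.04],"fingers":0},{"delta_pos":[72,-86,0],"angular":[0,0,0.08],"fingers":0},{"delta_pos":[108,-129,0],"angular":[0,0,0.12],"fingers":0},{"delta_pos":[144,-172,0],"angular":[0,0,0.16],"fingers":0},{"delta_pos":[180,-215,0],"angular":[0,0,0.2],"fingers":0},{"delta_pos":[216,-258,0],"angular":[0,0,0.24],"fingers":0},{"delta_pos":[252,-301,0],"angular":[0,0,0.28],"fingers":0},{"delta_pos":[288,-344,0],"angular":[0,0,0.32],"fingers":0},{"delta_pos":[324,-387,0],"angular":[0,0,0.36],"fingers":0},{"delta_pos":[360,-430,0],"angular":[0,0,0.4],"fingers":0}]'
python3 -m jog '[{"delta_pos":[28,-33,0],"angular":[0,0,0],"fingers":0},{"delta_pos":[56,-65,0],"angular":[0,0,0],"fingers":0},{"delta_pos":[83,-98,0],"angular":[0,0,0],"fingers":0},{"delta_pos":[83,-98,-40],"angular":[0,0,0],"fingers":0},{"delta_pos":[83,-98,-80],"angular":[0,0,0],"fingers":0},{"delta_pos":[83,-98,-80],"angular":[0,0,0],"fingers":0},{"delta_pos":[83,-98,-80],"angular":[0,0,0],"fingers":0}]'
python3 - <<'E'
from h import *
a=[]
for n,(u,v,w,h) in(('top',(120,75,210,140)),('side',(110,110,200,180))):
    c=ctrl.capture(n); a.append(cv2.resize(c['pixels'][v:v+h,u:u+w],(400,int(400*h/w)),interpolation=cv2.INTER_CUBIC))
H=max(i.shape[0] for i in a); cv2.imwrite('pics/b.png',np.hstack([np.pad(i,((0,H-i.shape[0]),(0,0),(0,0))) for i in a]))
print(ctrl.sense()['eef_pos'],ctrl.sense()['ee_rot'],ctrl.sense()['force'])
E
```

```text
time_s: 1.35
eef_pos: [522.9, 67.7, 248.1]
ee_rot: [-0.0, -0.044, 0.999, 0.0]
force: [0.5, 0.5, 0.6]
grip_width: -0.003
grip_force: 0.0
time_s: 2.22
eef_pos: [605.7, -28.7, 170.1]
ee_rot: [0.001, -0.043, 0.999, -0.0]
force: [0.3, -0.0, 0.3]
grip_width: -0.003
grip_force: 0.0
[605.80627563 -28.6969261  170.31484549] [ 1.55657371e-03 -4.31867911e-02  9.99065689e-01 -4.76593740e-04] [ 0.44054941 -0.79757805  0.11953318]
```

View pics/b.png

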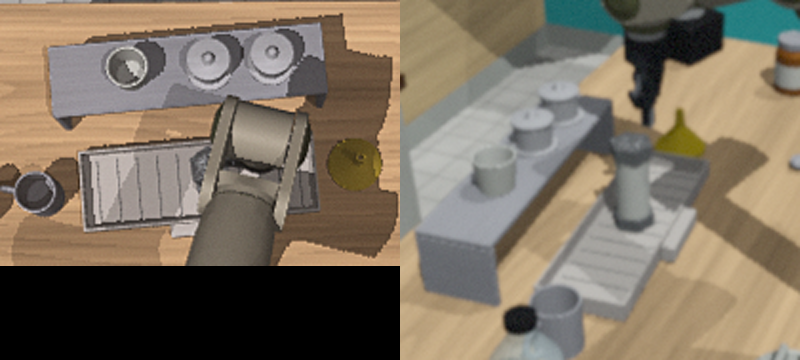

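The fingers hang on the right side of the cartridge near its top, at (645,115) in the picture, with the gap as expected. Now I'll push towards +y.

```bash
python3 -m jog '[{"delta_pos":[-1,12,-6],"angular":[0,0,0],"fingers":0},{"delta_pos":[-2,22,-6],"angular":[0,0,0],"fingers":0},{"delta_pos":[-3,30,-6],"angular":[0,0,0],"fingers":0},{"delta_pos":[-3,36,-6],"angular":[0,0,0],"fingers":0},{"delta_pos":[-4,42,-6],"angular":[0,0,0],"fingers":0},{"delta_pos":[-4,48,-6],"angular":[0,0,0],"fingers":0},{"delta_pos":[-5,54,-6],"angular":[0,0,0],"fingers":0},{"delta_pos":[-5,60,-6],"angular":[0,0,0],"fingers":0}]'
python3 -m jog '[{"delta_pos":[-1,6,0],"angular":[0,0,0],"fingers":0},{"delta_pos":[-1,12,0],"angular":[0,0,0],"fingers":0},{"delta_pos":[-2,18,0],"angular":[0,0,0],"fingers":0}]'
python3 - <<'E'
from h import *
c=ctrl.capture('side'); cv2.imwrite('pics/c.png',cv2.resize(c['pixels'][110:290,110:310],None,fx=3,fy=3,interpolation=cv2.INTER_CUBIC))
E
```

```text
time_s: 3.32
eef_pos: [600.0, 31.7, 162.3]
ee_rot: [-0.0, -0.043, 0.999, 0.0]
force: [-0.8, -1.1, 0.7]
grip_width: -0.0
grip_force: 0.3
time_s: 3.7
eef_pos: [598.0, 49.8, 162.2]
ee_rot: [-0.0, -0.043, 0.999, 0.0]
force: [0.5, -0.3, 0.7]
grip_width: 0.0
grip_force: 0.2
```

View pics/c.png

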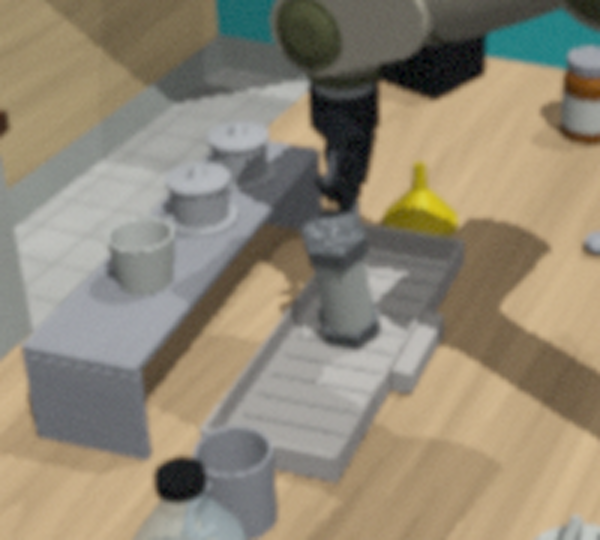

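The cartridge is tilting towards +y, with its cap at (335,235), its foot still in place at (350,330), and the fingers behind the cap. I'll keep pushing, then hold while it falls.

```bash
python3 -m jog '[{"delta_pos":[-1,6,0],"angular":[0,0,0],"fingers":0},{"delta_pos":[-1,12,0],"angular":[0,0,0],"fingers":0},{"delta_pos":[-2,18,0],"angular":[0,0,0],"fingers":0},{"delta_pos":[-2,24,0],"angular":[0,0,0],"fingers":0},{"delta_pos":[-3,30,0],"angular":[0,0,0],"fingers":0},{"delta_pos":[-3,30,0],"angular":[0,0,0],"fingers":0},{"delta_pos":[-3,30,0],"angular":[0,0,0],"fingers":0},{"delta_pos":[-3,30,0],"angular":[0,0,0],"fingers":0},{"delta_pos":[-3,30,40],"angular":[0,0,0],"fingers":0},{"delta_pos":[-3,30,80],"angular":[0,0,0],"fingers":0}]'
python3 - <<'E'
from h import *
c=ctrl.capture('side'); cv2.imwrite('pics/d.png',cv2.resize(c['pixels'][110:290,110:310],None,fx=3,fy=3,interpolation=cv2.INTER_CUBIC))
E
```

```text
time_s: 5.0
eef_pos: [594.9, 79.2, 243.2]
ee_rot: [-0.0, -0.043, 0.999, 0.0]
force: [0.0, -0.0, 0.9]
grip_width: -0.003
grip_force: 0.0
```

View pics/d.png

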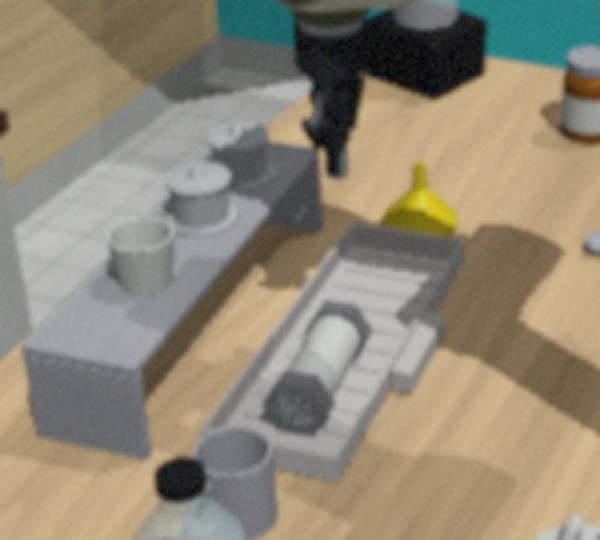

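The cartridge lies flat in the tray, with caps at about (338,330) and (298,402). Now I'll move back in front of the lip and check its position.

```bash
python3 -m jog '[{"delta_pos":[-50,-5,0],"angular":[0,0,0],"fingers":0},{"delta_pos":[-100,-9,0],"angular":[0,0,0],"fingers":0},{"delta_pos":[-152,-14,0],"angular":[0,0,0],"fingers":0},{"delta_pos":[-152,-14,0],"angular":[0,0,0],"fingers":0},{"delta_pos":[-152,-14,-50],"angular":[0,0,0],"fingers":0},{"delta_pos":[-152,-14,-100],"angular":[0,0,0],"fingers":0},{"delta_pos":[-152,-14,-150],"angular":[0,0,0],"fingers":0},{"delta_pos":[-152,-14,-190],"angular":[0,0,0],"fingers":0},{"delta_pos":[-152,-14,-215],"angular":[0,0,0],"fingers":0},{"delta_pos":[-152,-14,-215],"angular":[0,0,0],"fingers":0}]'
python3 - <<'E'
from h import *
c=ctrl.capture('side'); f=lambda u,v,z:onz(c,u/3+110,v/3+110,z)
ex=np.array([.9963,.0857,0]);ey=np.array([-.0857,.9963,0]);o=np.array([592.6,78.3,0])
for P in(f(338,330,39),f(298,402,39)): print(P,(P-o)@ex,(P-o)@ey)
t=ctrl.capture('top')
cv2.imwrite('pics/e.png',np.hstack([cv2.resize(i,None,fx=2,fy=2,interpolation=cv2.INTER_CUBIC) for i in(c['pixels'][120:290,110:310],t['pixels'][75:245,130:320])]))
print(ctrl.sense()['eef_pos'],ctrl.sense()['force'])
E
```

```text
time_s: 6.3
eef_pos: [442.9, 65.3, 26.0]
ee_rot: [-0.001, -0.043, 0.999, 0.0]
force: [-0.5, -0.5, 0.4]
grip_width: 0.003
grip_force: 0.0
[589.01365519 100.51307733  39.        ] -1.669414605692397 22.43823869122098
[570.16274891 234.50920683  39.        ] -8.967104234825902 157.55410518417503
[443.99269695  65.23283583  27.93594329] [-0.71629448  0.16365504  0.07145091]
```

View pics/e.png

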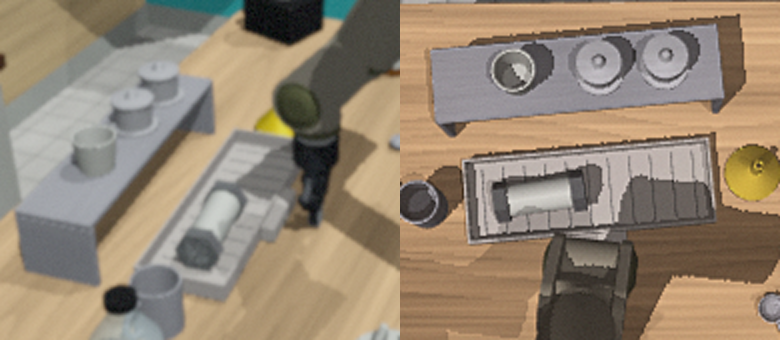

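The cartridge is flat with its middle at tray y of about 90. The fingers are in front of the lip, at (310,220) in the left view. Now I'll push along the station x axis.

```bash
python3 -m jog '[{"delta_pos":[10,1,0],"angular":[0,0,0],"fingers":0},{"delta_pos":[20,2,0],"angular":[0,0,0],"fingers":0},{"delta_pos":[27,2,0],"angular":[0,0,0],"fingers":0},{"delta_pos":[33,3,0],"angular":[0,0,0],"fingers":0},{"delta_pos":[38,3,0],"angular":[0,0,0],"fingers":0},{"delta_pos":[44,4,0],"angular":[0,0,0],"fingers":0},{"delta_pos":[51,4,0],"angular":[0,0,0],"fingers":0},{"delta_pos":[58,5,0],"angular":[0,0,0],"fingers":0},{"delta_pos":[65,6,0],"angular":[0,0,0],"fingers":0},{"delta_pos":[72,6,0],"angular":[0,0,0],"fingers":0}]'
python3 -m jog '[{"delta_pos":[7,1,0],"angular":[0,0,0],"fingers":0},{"delta_pos":[14,1,0],"angular":[0,0,0],"fingers":0},{"delta_pos":[21,2,0],"angular":[0,0,0],"fingers":0},{"delta_pos":[28,2,0],"angular":[0,0,0],"fingers":0},{"delta_pos":[35,3,0],"angular":[0,0,0],"fingers":0},{"delta_pos":[42,4,0],"angular":[0,0,0],"fingers":0},{"delta_pos":[49,4,0],"angular":[0,0,0],"fingers":0},{"delta_pos":[56,5,0],"angular":[0,0,0],"fingers":0},{"delta_pos":[63,5,0],"angular":[0,0,0],"fingers":0},{"delta_pos":[70,6,0],"angular":[0,0,0],"fingers":0}]'
python3 -m jog '[{"delta_pos":[5,0,0],"angular":[0,0,0],"fingers":0},{"delta_pos":[9,1,0],"angular":[0,0,0],"fingers":0},{"delta_pos":[13,1,0],"angular":[0,0,0],"fingers":0},{"delta_pos":[16,1,0],"angular":[0,0,0],"fingers":0}]'
python3 -m jog '[{"delta_pos":[3,0,0],"angular":[0,0,0],"fingers":0},{"delta_pos":[6,0,0],"angular":[0,0,0],"fingers":0},{"delta_pos":[6,0,0],"angular":[0,0,0],"fingers":0}]'
```

```text
time_s: 7.65
eef_pos: [515.4, 71.6, 27.2]
ee_rot: [-0.0, -0.043, 0.999, 0.0]
force: [-2.2, 2.4, -0.2]
grip_width: 0.0
grip_force: 1.0
time_s: 8.9
eef_pos: [585.5, 77.2, 27.3]
ee_rot: [0.0, -0.043, 0.999, -0.0]
force: [-1.1, -2.1, 0.7]
grip_width: -0.001
grip_force: 1.0
time_s: 9.4
eef_pos: [601.2, 78.6, 27.3]
ee_rot: [-0.0, -0.043, 0.999, 0.0]
force: [-1.8, 2.7, 0.9]
grip_width: -0.004
grip_force: 0.8
time_s: 9.78
eef_pos: [607.5, 78.2, 27.4]
ee_rot: [0.001, -0.043, 0.999, -0.0]
force: [-0.2, 0.1, -0.1]
grip_width: -0.001
grip_force: 0.0
```

```bash
python3 -m jog '[{"delta_pos":[2,0,0],"angular":[0,0,0],"fingers":0},{"delta_pos":[4,0,0],"angular":[0,0,0],"fingers":0},{"delta_pos":[5,0,0],"angular":[0,0,0],"fingers":0}]'
python3 -m jog '[{"delta_pos":[2,0,0],"angular":[0,0,0],"fingers":0},{"delta_pos":[3,0,0],"angular":[0,0,0],"fingers":0}]'
```

```text
time_s: 10.15
eef_pos: [612.2, 78.4, 27.3]
ee_rot: [-0.0, -0.043, 0.999, 0.0]
force: [-1.4, 0.7, 0.1]
grip_width: -0.002
grip_force: 0.8
time_s: 10.4
eef_pos: [615.2, 78.4, 27.3]
ee_rot: [-0.0, -0.043, 0.999, 0.0]
force: [-1.9, 2.0, 0.3]
grip_width: -0.001
grip_force: 0.8
```

```bash
python3 -m jog '[{"delta_pos":[1.5,0,0],"angular":[0,0,0],"fingers":0},{"delta_pos":[3,0,0],"angular":[0,0,0],"fingers":0}]'
python3 -m jog '[{"delta_pos":[1.5,0,0],"angular":[0,0,0],"fingers":0},{"delta_pos":[3,0,0],"angular":[0,0,0],"fingers":0}]'
```

```text
time_s: 10.65
eef_pos: [616.7, 78.4, 27.2]
ee_rot: [-0.002, -0.043, 0.999, 0.0]
force: [-14.8, -0.5, 10.1]
grip_width: -0.002
grip_force: 7.4
time_s: 10.9
eef_pos: [616.9, 78.4, 27.2]
ee_rot: [-0.006, -0.044, 0.999, 0.0]
force: [-31.6, -0.4, 21.6]
grip_width: -0.003
grip_force: 16.4
```

The tray has reached its stop: the TCP stalls at x = 617 (about 615 predicted) and the force rises. I'll hold briefly, back away and look.

```bash
python3 -m jog '[{"delta_pos":[-2,0,0],"angular":[0,0,0],"fingers":0},{"delta_pos":[-8,-1,0],"angular":[0,0,0],"fingers":0},{"delta_pos":[-30,-3,0],"angular":[0,0,0],"fingers":0},{"delta_pos":[-70,-6,0],"angular":[0,0,0],"fingers":0},{"delta_pos":[-120,-10,0],"angular":[0,0,0],"fingers":0},{"delta_pos":[-170,-15,40],"angular":[0,0,0],"fingers":0},{"delta_pos":[-170,-15,90],"angular":[0,0,0],"fingers":0},{"delta_pos":[-170,-15,140],"angular":[0,0,0],"fingers":0},{"delta_pos":[-170,-15,140],"angular":[0,0,0],"fingers":0}]'
python3 - <<'E'
from h import *
c=ctrl.capture('side'); t=ctrl.capture('top')
cv2.imwrite('pics/f.png',np.hstack([cv2.resize(i,None,fx=2,fy=2,interpolation=cv2.INTER_CUBIC) for i in(c['pixels'][120:290,110:310],t['pixels'][75:245,130:320])]))
for x in(-100,): print(proj(t,np.array([725.6,91.6,33])+x*np.array([.9963,.0857,0])))
E
```

```text
time_s: 12.02
eef_pos: [453.0, 63.0, 170.7]
ee_rot: [0.004, -0.043, 0.999, -0.001]
force: [0.5, -0.7, -1.1]
grip_width: -0.001
grip_force: 0.0
[np.float64(223.0307964698639), np.float64(160.7630591844802)]
```

View pics/f.png

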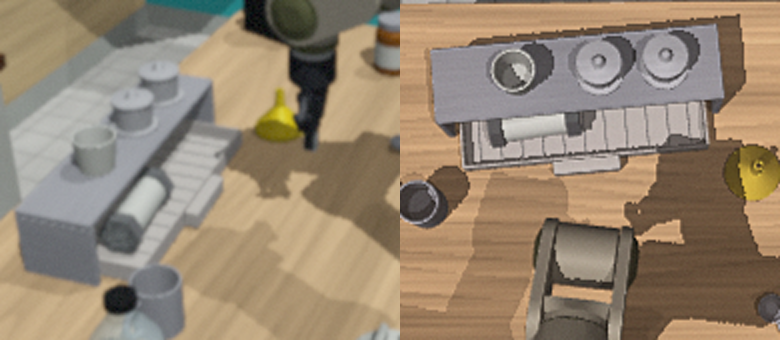

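The tray is home: the lip front is at row 161 of the top view, where it was predicted. The cartridge lies flat in it and the other things haven't moved, so I'm handing in.

```bash
python3 -c "
from rig import ctrl
print(ctrl.finish_job())"
```

```text
the job is handed in; nothing more can be done
None
```

I pushed the cartridge over so it lies flat in the tray, pushed the tray home to its stop, and handed the job in with the arm clear. The last pictures agree, but no verdict came back.

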